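Turn a foot plate over on the turn-over chute

TASK

Of the two flat foot plates on the bench, take the one whose bare steel face with the screw holes is up, hold it level with its long side pointing into the chute, and let it drop onto the edge of the chute's upper ramp so that it tips over that edge, turns over on its way down by itself and comes to rest at the bottom of the lower ramp, black sole up. Leave the other plate, whose sole is already up, where it lies.

Things in the scene. Friction and masses are not known exactly. Their poses are not given: they have to be found in the camera images.
- foot_plate_centre (a point): Centre (half-way up) of the plate to turn over: loose, 70 x 50 x 9 mm, 0.12 kg, flat on the bench; bright steel face up with four dark countersunk screw holes near the corners, black plastic sole below. x along its 70 mm length, y across its 50 mm width, z out of the steel face (up at the start, down once turned over).
- soled_plate_centre (a point): Centre (half-way up) of the other plate, same size and make, lying nearby with its black sole already up and no holes to be seen; to be left alone. Which plate lies left and which right varies. x along its length, y across its width.
- ramp_edge (a point): Middle of the free edge of the turn-over chute's upper ramp, 172 mm above the bench; x along the chute to its back, away from the robot, y across, z up. The ramp, 74 mm wide, rises from the edge at 32 degrees towards -x (198 mm high at x = -42 mm). A level plate let go 10 to 40 mm above the edge turns over if its centre is 25 mm before to 10 mm beyond the edge; 20 mm or more beyond, it does not.
- catch (a point): Where the turned plate comes to rest: a point on the lower ramp, 50 mm to -x of ramp_edge and 133 mm lower; same axes. Past the edge a slot 53 mm long (back plate 182 mm high) leads down to this ramp, which slopes back at 42 degrees under the upper one to a 34 mm high stop lip. Chute fixed, 82 mm wide (feet 118), cheeks 168 mm high, bare slippery aluminium; the plate arrives in about 1 s.
Things that resemble listed ones, but are neither listed nor needed, are in the scene too. What is shaped like the part that bears foot_plate_centre but yellow is not meant.

How it is judged:
On the way:
1. let go by the fingers, the plate is on edge inside the chute, on its way over (contact force between the fingers and foot_plate below 0.05 N and angle between foot_plate_centre's own z axis and vertical between 1 and 2.2 rad and x of foot_plate_centre in the frame of ramp_edge between -0.03 and 0.06 m and z of foot_plate_centre in the frame of ramp_edge below 0 m).
At the end, for the whole second after the job is handed in: The plate rests, let go, at the bottom of the lower ramp with its black sole up: its steel face turned down (z axis at least 123 degrees from upright; 138 when it lies flat on the ramp) and its centre within 30 mm of the catch point (contact force between the fingers and foot_plate below 0.05 N and angle between foot_plate_centre's own z axis and vertical above 2.15 rad and distance between foot_plate_centre and catch below 0.03 m and linear speed of foot_plate below 0.02 m/s and angular speed of foot_plate below 0.3 rad/s); the robot touches nothing.
It fails at once if the other plate is shifted by more than 20 mm (distance of soled_plate_centre from where it was at the start of the episode above 0.02 m).
It also fails if it takes over 38 s, if anything falls off the work surface, if the arm or the gripper's body presses on something with over 40 N, if the wrist force passes 120 N, or if a joint passes its speed limit or range.

ROBOT

A 6-joint arm with a two-finger parallel gripper is mounted at the origin on a cart in front of the work surface, level with it; the furniture and walls round the work are solid. World frame = base frame: x ahead of the robot, y to its left, z up, the work surface at z = 0. Lengths are in m, angles in rad, forces in N, time in s.
With the tool pointing down it reaches from about 0.225 to 0.725 m from the base axis. Payload 3.1 kg.
Tool frame: the origin (TCP) lies between the finger pads; the fingertips stand 22 mm ahead of it and the grasp point (between the pads) lies 3 mm ahead of it; z points along the fingers, y is the line along which they close (so a half turn about z gives the same grasp; the last joint's range is limited). The gripper opens to 85 mm and grips with 20 to 120 N. Pads are 22 mm wide; open, the fingers measure 114 mm over their backs; the gripper's body (76 mm by 85 mm) begins 54 mm behind the grasp point. The pads swing forward as they close: fully open they stand 13 mm farther back than shut.
Start: joints at [-1.324, 0.048, 0.099, 1.622, 0, 1.443], TCP at [0.192, -0.489, 0.253] pointing down, gripper open.
Joint ranges: [-2.91, 2.91], [-0.99, 1.94], [-1.21, 1.42], [-2.12, 2.29], [-1.49, 1.47], [-3.14, 3.14]. Speed limits (rad/s): [2.79, 2.79, 3.14, 3.14, 3.14, 3.14].

INTERFACE

Orientations are given as a unit quaternion [x, y, z, w].
In Python, from bench import * gives the robot as it stands. The module is installed in compiled form; this text tells all that it offers. Calls block until the motion is done:
- goto(position, orientation): joint-space move of the TCP to a pose.
- move_straight(position, frame=None, vel=0.15, stop_force=None): straight line of the TCP; frame=None keeps the orientation; vel is the mean speed in m/s. With stop_force (N) it stops when the force on the tool has changed by that much, and returns True; else False.
- goto_joints(angles): joint-space move.
- ungrasp() and clamp(effort=None): open the fingers fully, or close them until they stop; effort is the grip in N (None keeps the last).
- hold(seconds).
- ik(position, orientation): joint angles nearest the present ones, or None.
- capture(name): name is "side" or "top" or "wrist"; returns a dict with "pixels" (384x512x3 uint8, red, green, blue), "depth" (384x512 float32, m along the optical axis (not along the pixel's ray), 0 where there is no reading), "mtx" (3x3 intrinsics, pixels), "extrinsics" (4x4, takes a point from world to camera coordinates); the wrist camera has in their place "T_tool_cam" (4x4, takes a point from camera to tool coordinates, whose origin is the TCP and whose axes are the flange's). Camera axes: x right, y up, looking along -z (the intrinsics and any distortion apply to the point x, -y, -z); pixel columns grow to the right and rows downward; lengths in m; the calibration is good to about 2 mm. A picture is of the moment at which its call begins: read the wrist's pose just before it.
A pose or a line that the arm cannot do raises MotionError and nothing moves.
- job_done(): hands the job in; it is judged then, once.
Readings, each from a call of its own:
- get_clock(): time.
- get_joint_positions(): joint angles.
- get_joint_vel(): joint speeds.
- get_tau(): joint torques, N m.
- get_eef_pos(): TCP position.
- get_tcp_rot(): TCP orientation.
- get_force(): force on the tool from outside, world axes, zero at the start.
- get_moment(): the same for the moment, N m.
- get_opening(): finger opening in m.
- get_grasp_force(): force on a finger pad.
Only numpy, scipy, OpenCV 4.12 (cv2) and the standard library are available. Lean on these libraries where they do the work, as an engineer would, in place of code of your own. Each camera call takes 0.05 s, during which the arm holds its last target. There are 200 camera calls.

## Working session

There is one attempt and no reset: what is moved stays moved. The work goes in short steps, each a Python script; the robot and the scene stay as the last script left them, time stands still between calls to the robot, and variables do not carry over. Pictures are saved under pics/ and viewed, at most 10 in all, crops included, and the job is handed in when it is done.

```bash
mkdir -p pics
cat > h.py <<'E'
from bench import *
import numpy as np, cv2
from scipy.spatial.transform import Rotation as R
def snap(n,f):
    c=capture(n); cv2.imwrite('pics/%s.png'%f,c['pixels'][:,:,::-1]); np.savez('pics/%s.npz'%f,**{k:v for k,v in c.items() if k!='name'}); return c
def world(c,u,v,d=None,z=None,T=None):
    E=np.linalg.inv(np.array(c['extrinsics'])) if T is None else T
    K=np.array(c['mtx']); r=np.array([(u-K[0,2])/K[0,0],-(v-K[1,2])/K[1,1],-1.])
    if z is None:
        d=c['depth'][int(round(v)),int(round(u))] if d is None else d
    else:
        w=E[:3,:3]@r; d=(z-E[2,3])/w[2]
    return E[:3,:3]@(r*d)+E[:3,3]
E
python3 - <<'E'
from h import *
a=snap('top','top1');b=snap('side','side1')
for c in(a,b):print({k:(np.round(v,3).tolist() if k in('mtx','extrinsics') else np.shape(v)) for k,v in c.items()})
print(get_clock(),get_tcp_rot())
cv2.imwrite('pics/both.png',cv2.resize(np.vstack([a['pixels'],b['pixels']])[:,:,::-1],None,fx=.78,fy=.78))
E
```

```text
{'pixels': (384, 512, 3), 'depth': (384, 512), 'mtx': [[422.756, 0.0, 259.856], [0.0, 422.756, 194.503], [0.0, 0.0, 1.0]], 'extrinsics': [[0.005, -1.0, 0.025, -0.065], [0.981, 0.01, 0.195, -0.536], [-0.196, 0.024, 0.98, -1.037], [0.0, 0.0, 0.0, 1.0]]}
{'pixels': (384, 512, 3), 'depth': (384, 512), 'mtx': [[347.786, 0.0, 258.751], [0.0, 347.786, 191.836], [0.0, 0.0, 1.0]], 'extrinsics': [[-0.991, -0.132, -0.004, 0.503], [0.084, -0.657, 0.75, -0.157], [-0.101, 0.743, 0.662, -0.845], [0.0, 0.0, 0.0, 1.0]]}
0.1 [ 9.82491870e-01  1.86302312e-01 -8.50756847e-05 -1.07983858e-03]
```

View pics/top1.png

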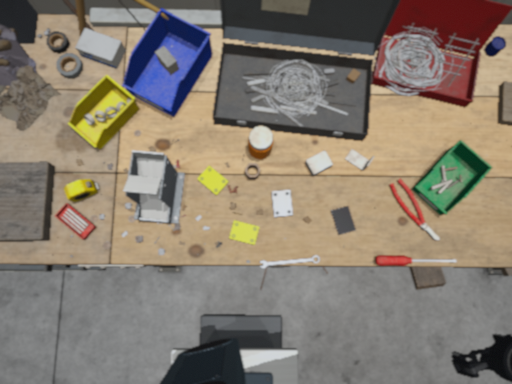

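View pics/side1.png

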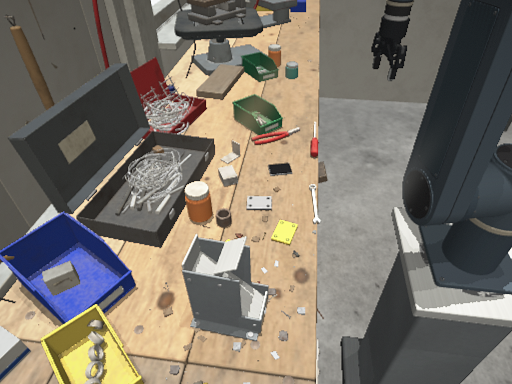

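The top view shows the steel plate at (282,203), the soled plate at (343,219), yellow decoys at (212,180) and (244,232), and the chute at about (152,187). Next I'll enlarge the chute and the plate.

Run:
```python
import cv2,numpy as np
from h import world
a=np.load('pics/top1.npz');b=np.load('pics/side1.npz')
t=a['pixels'][140:250,110:310][:,:,::-1]; cv2.imwrite('pics/c1.png',cv2.resize(t,None,fx=4,fy=4,interpolation=cv2.INTER_CUBIC))
s=b['pixels'][225:345,170:330][:,:,::-1]; cv2.imwrite('pics/c2.png',cv2.resize(s,None,fx=5,fy=5,interpolation=cv2.INTER_CUBIC)[:600])
print(world(a,282,203),world(a,343,219),world(a,282,203,z=.009))
# steel plate blob by height
H=np.zeros((384,512))
P=np.array([[world(a,u,v) for u in range(110,360)] for v in range(140,250)])
np.save('pics/P.npy',P)
for (u0,u1,v0,v1) in((265,300,182,222),(325,362,200,240)):
    g=cv2.cvtColor(a['pixels'],cv2.COLOR_RGB2HSV)[v0:v1,u0:u1]
    m=((g[...,1]<50)).astype(np.uint8)
    n,l,st,ce=cv2.connectedComponentsWithStats(m);k=1+np.argmax(st[1:,4])
    vs,us=np.nonzero(l==k)
    pts=np.array([world(a,u+u0,v+v0,z=.009)[:2] for u,v in zip(us,vs)],np.float32)
    print(cv2.minAreaRect(pts*1000),st[k])
Z=(P[...,2]*1000).round().astype(int)
print(Z[8:84:4,12:76:3])
```

```text
[ 0.52363923 -0.12222409  0.00598049] [ 0.48129395 -0.28517005  0.00822446] [ 0.52309798 -0.12198936  0.009     ]
((523.8637084960938, -121.7822036743164), (74.18452453613281, 56.15382385253906), 6.218767166137695) [  6   7  23  29 565]
((478.8656005859375, -284.038818359375), (67.83386993408203, 47.7088508605957), 15.788756370544434) [  6   7  24  27 435]
[[  0  -3   1   0  -1  -3   1  -1  -1   4   2  -3   1   0  -3  -2   0  -5
    0   3   4   0]
 [  0   1  -4 165 176 179 180 182 180 180 179 180   4   1  -5  -2  -1   1
    1   1  -4  -1]
 [ -2  -3   2 167 154 144 148 151 153 155 157 160 163 164 163  -3  -1  -3
    0  -3  -1  -3]
 [ -6   1  -1 167 144 122 125 128 129 131 132 127 131 128 168 150  -1   0
    2  -1  -1  -3]
 [ -1   2   1 163 143 117 123 120 122 124 119 122 125 122 165 142 110  -1
    4  -1   1   1]
 [  0   1   1 163 135 113 111 110 113 114 114 112 118 115 165 134 101  65
   -3   2   0   0]
 [ -2   8 166 154 132 108 104 104 105 107 108 104 107 107 159 125  99  60
   22   4  -3  -1]
 [ -4  -2 171 173 175 173 171  98 101 100 102 100 103 104 156 123  91  59
   18  11   6   
[... 326 characters left out ...]
6 200  70 163 132  97  65  30
    3   8  -3  -1]
 [ -4  -1 147 128 100  77  58  56  56  60  58  59  59 158 125  94  56  22
    3   4  -1   1]
 [ -3   1   2   0 100  69  50  49  51  50  53  52  53 147 121  85  53  13
    5   7   2  -3]
 [  0   5   6   3   0   4  44  41  48  46  46  45  46  45  47  78  47   8
    7   4  -1  -3]
 [ -2   9   7   7   3  50  34  32  35  34  40  35  38  38  39  40  38   2
    8   2   7   4]
 [ -2   3   2  -1  -1  48  27  29  30  26  28  32  23  30  31  31  28   1
    6   0  -1   0]
 [  3   2  -1   1   6  50  21  17  19  21  18  21  16  21  22  49  26   2
    6  -2   4  -2]
 [  2   3   1   0   3   0  17  21  28  31  33  35  35  35  34  52  18   7
    1   1  -3   3]]
```

View pics/c1.png

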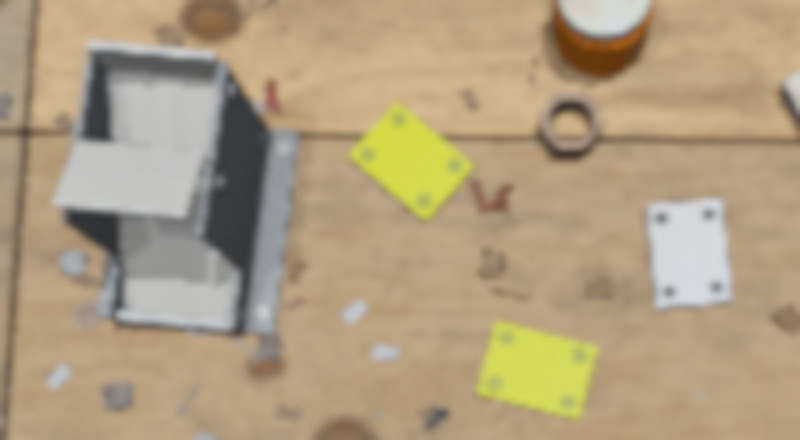

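View pics/c2.png

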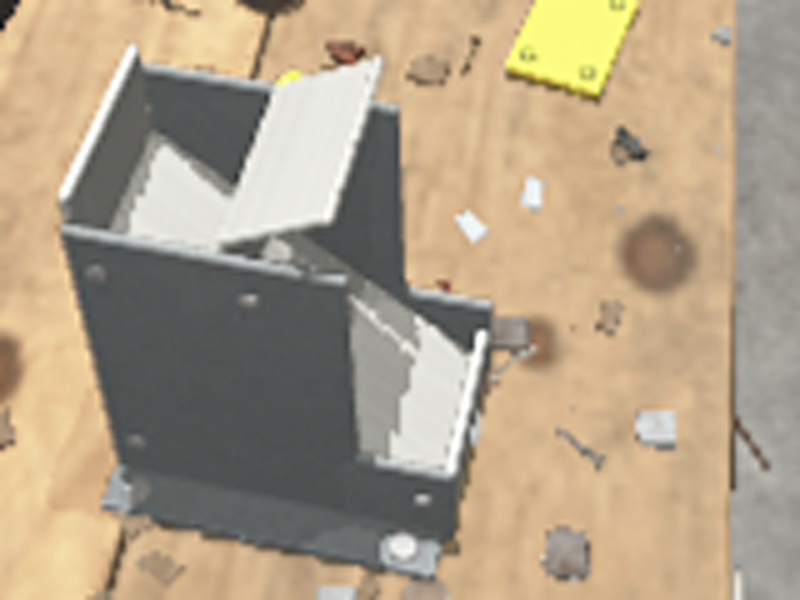

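Crop readings:
- Ramp free-edge corners are at about (78,140) and (206,152) in c1.
- Upper ramp corners are at (56,206) and (187,217).
- Back plate corners are at (90,45) and (220,57).
- The lower lip spans (115,322) to (240,332).

The steel plate lies with its long side roughly along world x.

Run:
```python
from h import world
import numpy as np
a=np.load('pics/top1.npz')
w=lambda x,y,z:world(a,110+x/4-.4,140+y/4-.4,z=z)
def pr(n,p,q):
    d=p-q; print(n,((p+q)/2).round(4),'len',np.linalg.norm(d).round(4),'yaw of x',np.degrees(np.arctan2(-d[0],d[1])).round(2))
pr('edge',w(78,140,.172),w(206,152,.172))
pr('up',w(56,206,.198),w(187,217,.198))
pr('back',w(90,45,.182),w(220,57,.182))
pr('lip',w(115,322,.034),w(240,332,.034))
# plane fit of ramp from depth
P=np.load('pics/P.npy')
Q=P[38:52,22:44].reshape(-1,3); m=(Q[:,2]>.165)&(Q[:,2]<.205); Q=Q[m]
A=np.c_[Q[:,:2],np.ones(len(Q))];k=np.linalg.lstsq(A,Q[:,2],rcond=None)[0]
r=A@k-Q[:,2];ok=abs(r)<.004;k=np.linalg.lstsq(A[ok],Q[ok,2],rcond=None)[0]
print(ok.mean(),np.degrees(np.arctan(np.hypot(*k[:2]))),np.degrees(np.arctan2(-k[1],-k[0])),'at z=.172 y=.19: x',[(.172-k[2]-k[1]*y)/k[0] for y in(.15,.17,.19)], Q.mean(0))
for n,c in(('plate',[(648,202),(722,198),(732,300),(655,308)]),):
    p=np.array([w(x,y,.009) for x,y in c]);print(p.round(4),p.mean(0),[np.linalg.norm(p[i]-p[i-1]).round(4) for i in range(4)])
    d=p[0]-p[3]+p[1]-p[2];print(np.degrees(np.arctan2(d[1],d[0])))
```

```text
edge [0.5538 0.2057 0.172 ] len 0.0738 yaw of x -4.9
up [0.51   0.2082 0.198 ] len 0.0727 yaw of x -4.35
back [0.6077 0.1989 0.182 ] len 0.075 yaw of x -4.79
lip [0.4675 0.211  0.034 ] len 0.0807 yaw of x -4.15
0.996742671009772 32.618492056098106 -4.052236174267497 at z=.172 y=.19: x [np.float64(0.5485943849582895), np.float64(0.5500112453942335), np.float64(0.5514281058301774)] [0.53093709 0.20684605 0.1858284 ]
[[ 0.5582 -0.0941  0.009 ]
 [ 0.5614 -0.1441  0.009 ]
 [ 0.4919 -0.1502  0.009 ]
 [ 0.4861 -0.0987  0.009 ]] [ 0.52440209 -0.12176773  0.009     ] [np.float64(0.0722), np.float64(0.0501), np.float64(0.0698), np.float64(0.0518)]
4.30256725421481
```

```bash
cat >> h.py <<'E'
def down(deg):
    h=np.radians(deg)/2; return [np.cos(h),np.sin(h),0,0]
def toolT():
    T=np.eye(4);T[:3,:3]=R.from_quat(get_tcp_rot()).as_matrix();T[:3,3]=get_eef_pos();return T
E
python3 - <<'E'
from h import *
for d in(5,185,-175):print(d,ik([.524,-.122,.15],down(d)))
for d in(-4.6,175.4):print(d,ik([.548,.206,.25],down(d)))
goto([.524,-.122,.15],down(5))
T=toolT();c=snap('wrist','w1');M=T@np.array(c['T_tool_cam']);np.save('pics/w1T.npy',M)
print(get_clock(),T.round(4),c['mtx'],M.round(3),get_force())
E
```

```text
5 [-0.35341794  0.08337523 -0.06880898  1.41861212  0.          2.70090825]
185 [-0.35341794  0.08337523 -0.06880898  1.41861212  0.         -0.44068441]
-175 [-0.35341794  0.08337523 -0.06880898  1.41861212  0.         -0.44068441]
-4.6 [ 0.24504715  0.20746741  0.26776966  1.63109858  0.         -2.81626036]
175.4 [0.24504715 0.20746741 0.26776966 1.63109858 0.         0.3253323 ]
1.9833 [[ 9.963e-01  8.610e-02  4.000e-04  5.240e-01]
 [ 8.610e-02 -9.963e-01 -6.000e-04 -1.229e-01]
 [ 3.000e-04  6.000e-04 -1.000e+00  1.503e-01]
 [ 0.000e+00  0.000e+00  0.000e+00  1.000e+00]] [[272.41063919   0.         256.31223203]
 [  0.         272.41063919 197.15896434]
 [  0.           0.           1.        ]] [[ 0.087  0.949  0.304  0.6  ]
 [-0.996  0.082  0.027 -0.116]
 [ 0.001 -0.305  0.952  0.27 ]
 [ 0.     0.     0.     1.   ]] [-0.30828969  0.13638187 -0.99920572]
```

View pics/w1.png

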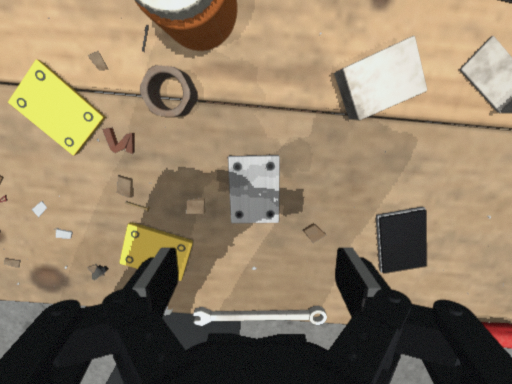

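The wrist view shows the steel plate with corners at about (229,156), (278,154), (279,222) and (232,223). The soled plate is at (402,240), well clear of the fingers.

Run:
```python
from h import *
c=np.load('pics/w1.npz');M=np.load('pics/w1T.npy')
p=np.array([world(c,u,v,z=.009,T=M) for u,v in((229,156),(278,154),(279,222),(232,223))])
d=p[0]-p[3]+p[1]-p[2];yaw=np.degrees(np.arctan2(d[1],d[0]));m=p.mean(0)
print(p.round(4),m,yaw,[np.linalg.norm(p[i]-p[i-1]).round(4) for i in range(4)])
assert np.hypot(m[0]-.524,m[1]+.122)<.006 and abs(yaw-5)<4
x,y=(m[:2]+[.524,-.122])/2; yaw=(yaw+5)/2
goto([x,y,.10],down(180+yaw))
print('stop',move_straight([x,y,.0205],vel=.08,stop_force=8),get_eef_pos(),get_force())
clamp(50)
print('op',get_opening(),get_grasp_force(),get_force(),get_eef_pos())
move_straight([x,y,.06],vel=.1)
move_straight([x,y,.29],vel=.25)
print('op',get_opening(),get_grasp_force(),get_clock())
snap('side','s2')
s=np.load('pics/s2.npz')['pixels'];cv2.imwrite('pics/s2c.png',cv2.resize(s[80:280,170:370,::-1],None,fx=3,fy=3))
```

```text
[[ 0.5558 -0.0939  0.009 ]
 [ 0.5618 -0.1405  0.009 ]
 [ 0.4919 -0.1494  0.009 ]
 [ 0.4866 -0.1009  0.009 ]] [ 0.5240387  -0.12117646  0.009     ] 6.494796330046625 [np.float64(0.0696), np.float64(0.047), np.float64(0.0705), np.float64(0.0487)]
stop False [ 0.52469502 -0.12182446  0.02127652] [-0.51003201  0.71178874  0.07526891]
op 0.04814979757513817 52.04548001289368 [-0.17355057 -0.79754419  3.07000675] [ 0.52469963 -0.1218481   0.02130326]
op 0.04823519599455087 51.67438566684723 7.825
```

View pics/s2c.png

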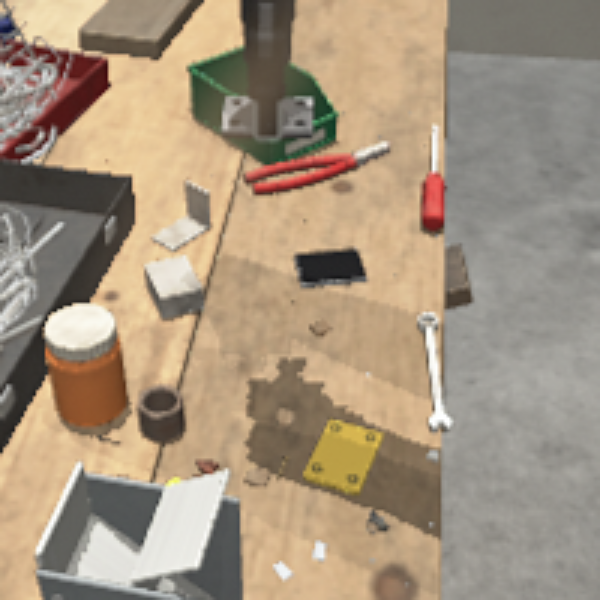

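The side crop shows the plate held level in the fingers at about (268,118), and the soled plate untouched at (330,267). Next I'll carry it over the chute.

Run:
```python
from h import *
e=np.array([.5535,.2055]);a=np.radians(-4.6);x,y=e-.006*np.array([np.cos(a),np.sin(a)])
goto([x,y,.29],down(180-4.6))
move_straight([x,y,.240],vel=.1)
T=toolT();print(T.round(4),get_opening(),get_force(),get_clock())
c=capture('wrist');s=capture('side')
np.savez('pics/w3.npz',**c);np.save('pics/w3T.npy',T@np.array(c['T_tool_cam']))
A=cv2.resize(s['pixels'][200:350,160:310,::-1],(400,400));B=cv2.resize(c['pixels'][...,::-1],(400,300))
cv2.imwrite('pics/m3.png',np.hstack([A,np.vstack([B,np.zeros((100,400,3),np.uint8)])]))
```

```text
[[-9.967e-01  8.110e-02  4.000e-04  5.477e-01]
 [ 8.110e-02  9.967e-01  1.000e-04  2.055e-01]
 [-4.000e-04  1.000e-04 -1.000e+00  2.404e-01]
 [ 0.000e+00  0.000e+00  0.000e+00  1.000e+00]] 0.04815444252046272 [-0.57213491 -0.57227586 -0.99836943] 9.7667
```

View pics/m3.png

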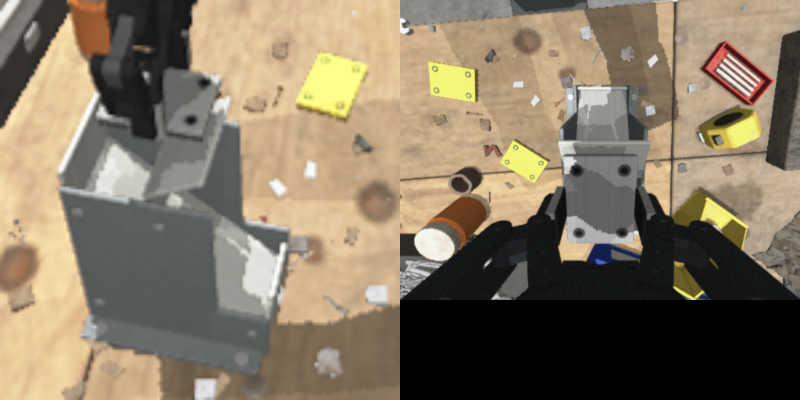

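The plate is level, centred across the ramp and aligned with the chute. Next I'll lower it and release.

Run:
```python
from h import *
p=get_eef_pos();x,y=p[:2]
print(move_straight([x,y,.2255],vel=.05,stop_force=6),get_eef_pos(),get_force())
hold(.3);ungrasp()
print(get_opening(),get_force(),get_clock());hold(1.0)
move_straight([x,y,.36],vel=.15)
s=capture('side');t=capture('top');print(get_clock(),get_force())
cv2.imwrite('pics/m4.png',np.hstack([cv2.resize(s['pixels'][210:350,160:300,::-1],(400,400)),cv2.resize(t['pixels'][140:240,110:210,::-1],(400,400))]))
```

```text
False [0.5477224  0.20579908 0.22470308] [ 0.0629769  -0.18790839  0.14195936]
0.08508015143552773 [-0.65643796  0.04018897  0.23899703] 11.0667
13.2167 [-0.40274413  0.12296288  0.29049177]
```

View pics/m4.png

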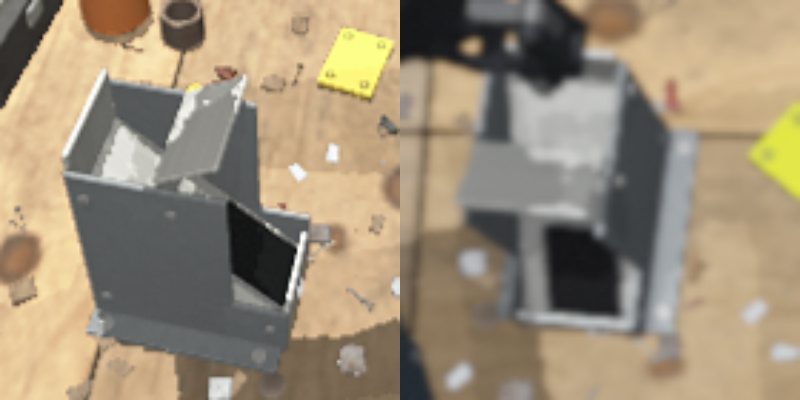

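The black sole is up at the bottom of the lower ramp, centred at about (583,268) in the right panel, a little to the right of centre. I'll check its distance from the catch point before handing in.

Run:
```python
from h import *
c=capture('top')
P=np.array([world(c,u,v) for v in range(190,222) for u in range(142,170) if c['pixels'][v,u].max()<60])
m=np.median(P,0);n=np.array([-.67,.05,.74]);ctr=m-.0045*n
catch=np.array([.5535-.05*np.cos(.08),.2055+.05*np.sin(.08),.039])
print(len(P),m,ctr-catch,np.linalg.norm(ctr-catch),get_clock())
if np.linalg.norm(ctr-catch)<.027: print(job_done())
```

```text
325 [0.50218155 0.2074665  0.04930905] [ 0.00153664 -0.00225423  0.00697905] 0.007493327611479182 13.2667
the job is handed in; nothing more can be done
None
```

The steel-face-up plate tipped over the ramp edge and now lies black sole up on the lower ramp, about 7 mm from the catch point by camera; I left the other plate alone and handed the job in at about 13 s.

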